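# Strap the shaft and hold the beam guard at the pointer

## Robot

A 7-joint arm with a two-finger parallel gripper is mounted at the origin on the work surface. World frame = base frame: x ahead of the robot, y to its left, z up, the work surface at z = 0. Lengths are in m, angles in rad, forces in N, time in s.
With the tool pointing down it reaches from about 0.4 to 0.9 m from the base axis. Payload 5.5 kg.
Tool frame: the origin (TCP) lies at the centre of the arm's flange, where the gripper is bolted on; the fingertips stand 173 mm ahead of it and the grasp point (between the pads) lies 155 mm ahead of it (grasp_offset is the distance from the TCP to the grasp point, in m); z points along the fingers, y is the line along which they close (so a half turn about z gives the same grasp; the last joint's range is limited). The gripper opens to 85 mm and grips with 20 to 120 N. Pads are 22 mm wide; open, the fingers measure 114 mm over their backs; the gripper's body (76 mm by 85 mm) begins 54 mm behind the grasp point. The pads swing forward as they close: fully open they stand 13 mm farther back than shut.
Start: joints at [-0.848, 0.501, -0.427, 1.55, 0.221, 1.138, -0.21], TCP at [0.288, 0.583, 0.405] pointing down, gripper open.
Joint ranges: [-2.88, 2.88], [-0.31, 2.03], [-1.54, 1.56], [0.2, 2.42], [-1.41, 4.55], [0.19, 2.02], [-2.57, 2.57]. Speed limits (rad/s): [2.57, 2.57, 3.14, 3.14, 3.14, 3.14, 3.14].

## Interface

Orientations are given as [roll, pitch, yaw] about the fixed x, y, z axes, in that order (R = Rz(yaw) Ry(pitch) Rx(roll)).
In Python, from plant import get_state, grab_frame, camera_model, finish_job, grasp_offset gives the robot as it stands.
- The arm moves only by the tool drive_tool, never from a script. Its arguments are lists of equal length, an entry for each row: "travel": the shift along the tool's x, y, z in units of 300 mm (1.0 is 300 mm), a list of three; "twist": the turn, a rotation vector about the tool's x, y, z in units of 1.5 rad (1.0 is 1.5 rad), a list of three. In form: {"travel": [[tx, ty, tz], ...], "twist": [[ax, ay, az], ...]}. A call has 1 to 10 rows; each row is the pose to reach, as a shift and turn from the pose commanded when the call began, along the tool's axes at that moment; what a row does not reach only later rows make up. A row lasts 1/8 s, in which the tool goes at most 62.5 mm and 10.7 degrees, less where a joint would pass 70% of its speed; a pose out of reach is approached as far as the arm can. A call with a number of a shift or a turn outside -1 to 1 is refused whole. A call with a gripper value outside its range is refused whole. "fingers" is the finger opening in mm, from 0 to 85.4, set as the call begins (left out, the last holds). The fingers move at their own pace and stop on an object; "newtons" is the grip in N (left out, the last holds). Time passes only in rows, so rows that repeat a pose let the fingers close. It gives the time, the measured TCP pose, the force, the opening and the grip force at its end, in the units of the state.
- get_state(): the state, without advancing time (a new reading comes with each control period).
- grab_frame(name): name is "side" or "top"; returns (picture, depth): 420x560x3 uint8, blue, green, red; 420x560 float32, m along the optical axis (not along the pixel's ray), 0 where there is no reading.
- camera_model(name): a dict with "fx", "fy", "cx", "cy" (pixels), "rvec" (rotation vector, rad) and "tvec" (3), from world to camera coordinates, as OpenCV has them. Camera axes: x right, y down, z forward; pixel columns grow to the right and rows downward; lengths in m; the calibration is good to about 2 mm. A picture is of the moment at which its call begins. camera_model takes no time and is no camera call.
- finish_job(): hands the job in; it is judged then, once.
The state is a dict: "time": time; "qpos": joint angles; "joint_vel": joint speeds; "joint_efforts": joint torques, N m; "tcp_pos": TCP position; "eef_rot": TCP orientation; "contact_force": force on the tool from outside, world axes, zero at the start; "torque": the same for the moment, N m; "opening": finger opening in m; "gripper_force": force on a finger pad.
Only numpy, scipy, OpenCV 4.12 (cv2) and the standard library are available. Lean on these libraries where they do the work, as an engineer would, in place of code of your own. Each camera call takes 0.05 s, during which the arm holds its last target. There are 200 camera calls.

## Task

Get the laser welding fixture ready for a shot: first press both hinged straps fully down over the shaft until they snap shut, then swing the hinged beam guard up by its ball knob until it lines up with the pointer on its quadrant, and finish while still holding the guard there (it falls if let go). Do not shift the pointer, and leave the spool, the bottle and the wrench where they are.

Things in the scene. Friction and masses are not known exactly. Their poses are not given: they have to be found in the camera images.
- cradle: Fixed steel shaft cradle: base plate 160 x 120 x 20 mm, origin at the centre of its underside on the table, z up. A bright steel shaft 32 mm thick and 200 mm long lies along its x axis, axis 56 mm above the table. Two strap hinge posts stand at its +y side, at x = -45 and +45 mm, two catch posts at its -y side. Its yaw varies.
- strap0 (a joint): Strap at the cradle's x = -45 mm (nearer the robot), angle pressed down, in rad: 0 = open (start), sloping up from its hinge at 0.85 rad above level; 0.85 = fully shut, level across the shaft, on its stop. An over-centre spring pushes it back open below about 0.55, and snaps it shut and holds it there above. Takes about 4 N at the tab, square to the strap.
- strap1 (a joint): Strap at the cradle's x = +45 mm (farther from the robot); same as strap0.
- strap0_hinge (a point): Point on strap0's hinge axis, 76 mm above the table, at (-45, 47, 76) mm in the cradle; axes as the cradle's. The hinge axis is the cradle's x; from it the shut strap runs along the cradle's -y.
- strap1_hinge (a point): Same for strap1, at (45, 47, 76) mm in the cradle.
- strap0_tab (a point): Centre of the outer (upper when shut) face of strap0's end tab, 76 mm from the hinge axis and 3 mm above the strap's mid-plane. Strap: steel, 18 mm wide, 6 mm thick, 88 mm long; tab 28 mm (along the hinge) x 24 mm. The point tilts with the strap, its axes agree with the cradle's while the strap is open.
- strap1_tab (a point): Same for strap1.
- guard_hinge (a point): Middle of the guard's hinge axis, 90 mm above the table, fixed on the guard stand; axes as the stand's: z up, hinge axis along x, from it the lowered guard lies level along -y. The stand is a dark steel base plate 220 x 155 x 14 mm with posts, bolted down; its place and yaw vary.
- guard (a joint): Angle of the beam guard, rad: 0 = lying level on its rest posts (start), grows as the guard is swung up, stop at 1.45. The hinge is free: the guard falls back if let go. The guard is a dark steel frame with an amber glass pane, 150 mm along the hinge x 126 mm x 6 mm thick, about 0.25 to 0.5 kg, reaching from 4 to 130 mm from the hinge axis; then comes a 10 mm thick stem 35 mm long, then the ball knob.
- guard_knob (a point): Centre of the guard's black ball knob, 28 mm in diameter, on the guard's mid-plane 172 mm from the hinge axis and at the middle of its free edge: 90 mm above the table at the start, with nothing beneath it but the table. Its axes turn with the guard: x along the hinge, -y from the hinge to the knob.
- pointer (a joint): Angle of the pointer, rad, measured exactly as joint guard's: the guard is lined up when both are equal. It is set between 0.55 and 1.05 and stays put by stiff friction.
- pointer_tip (a point): Tip of the dark steel pointer arm, 138 mm from the hinge axis, at the guard stand's +x end (108 mm from the guard's middle) in front of a white quadrant with black ticks. Its -y points along the pointer.
- spool: Black wire spool standing on the table, 60 mm across, 40 mm high; bystander. Origin at the centre of its underside.
- bottle: White plastic bottle, 52 mm across, 110 mm high; bystander. Origin at the centre of its underside.
- wrench: Steel wrench 160 mm long lying on the table; bystander. Origin at the centre of its underside.
Things that resemble listed ones, but are neither listed nor needed, are in the scene too. Several things have the shape of the cradle; the one meant has the colours described above.

How it is judged:
By the outcome, as a careful person would: the job done as asked, in the order asked, and still so for the second after the job is handed in, while the arm keeps its last pose, push and grip.
It also fails if it takes over 64 s, if anything falls off the work surface, if the arm or the gripper's body presses on something with over 40 N, if the wrist force passes 120 N, or if a joint passes its speed limit or range.

## Working session

There is one attempt and no reset: what is moved stays moved. The work goes in short steps, Python scripts to look and compute and a tool call to move; the robot and the scene stay as the last step left them, time stands still between calls to the robot, and variables do not carry over. Pictures are saved under pics/ and viewed, at most 10 in all, crops included, and the job is handed in when it is done.

Besides the shell and the picture viewer there is one more tool, called after ">>>" by a JSON object that holds its "method" and its "body". drive_tool: Moves the arm, as the interface text tells. Shifts and turns lie within -1 to 1; 1 stands for 300 mm of shift or 1.5 rad of turn. Its arguments: {"type":"object","properties":{"travel":{"type":"array","items":{"type":"array","items":{"type":"number"}}},"twist":{"type":"array","items":{"type":"array","items":{"type":"number"}}},"fingers":{"type":"number"},"newtons":{"type":"number"}},"required":["travel","twist"]}

```bash
mkdir -p pics
cat > h.py <<'E'
import numpy as np, cv2
from plant import *
def grab(n):
    im,d=grab_frame(n); np.savez(f'{n}.npz',im=im,d=d); return im,d
def load(n):
    z=np.load(f'{n}.npz'); return z['im'],z['d']
def cloud(n,d):
    c=camera_model(n); R=cv2.Rodrigues(np.array(c['rvec'],float))[0]; t=np.array(c['tvec'],float).ravel()
    v,u=np.mgrid[:d.shape[0],:d.shape[1]]
    P=np.stack([(u-c['cx'])/c['fx']*d,(v-c['cy'])/c['fy']*d,d],-1)
    W=(P-t)@R; W[d<=0]=np.nan; return W
def proj(n,p):
    c=camera_model(n); K=np.array([[c['fx'],0,c['cx']],[0,c['fy'],c['cy']],[0,0,1]],float)
    return cv2.projectPoints(np.array(p,float).reshape(-1,1,3),np.array(c['rvec'],float),np.array(c['tvec'],float),K,None)[0].reshape(-1,2)
E
python3 - <<'E'
from h import *
for n in('top','side'):
    im,d=grab(n); cv2.imwrite(f'pics/{n}0.png',cv2.resize(im,(784,588)))
    c=camera_model(n);R=cv2.Rodrigues(np.array(c['rvec'],float))[0];print(n,c['fx'],-R.T@np.array(c['tvec']).ravel(),R[2])
print(get_state(),grasp_offset)
E
```

```text
top 519.7177337104996 [0.40116772 0.0050358  1.71936907] [ 0.08669596  0.00348769 -0.99622871]
side 409.86810727033384 [ 0.2368054  -0.61421007  0.94701977] [ 0.28969479  0.57803633 -0.76285708]
{'time': 0.1, 'qpos': array([-0.84778261,  0.50175614, -0.42678415,  1.55136247,  0.2208101 ,
        1.13829376, -0.21033883]), 'joint_vel': array([-0.00080091, -0.00126753,  0.00027877, -0.00400369,  0.00264177,
       -0.00060727,  0.00180314]), 'joint_efforts': array([-9.42372310e-03, -5.70825398e+01, -5.83865136e+00, -2.81750965e+01,
        1.03834039e-02,  5.53613136e-03, -2.91248385e-07]), 'tcp_pos': array([0.28836983, 0.58216805, 0.40375236]), 'eef_rot': array([-3.13982638e+00, -4.11918495e-05,  2.68177554e+00]), 'contact_force': array([ 0.20899282,  0.46919643, -0.11346832]), 'torque': array([ 0.03277502,  0.03251537, -0.0214637 ]), 'gripper_force': 0.0, 'opening': 0.08548920331302605} 0.1547
```

View pics/top0.png

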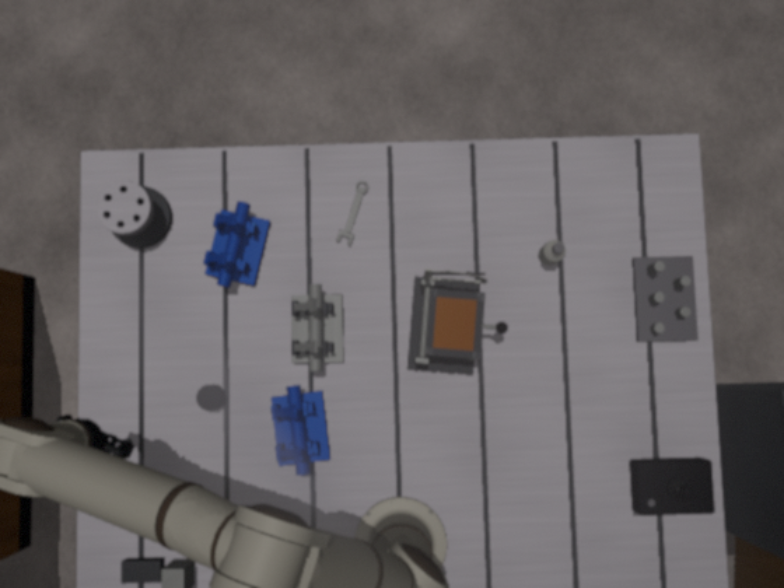

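View pics/side0.png

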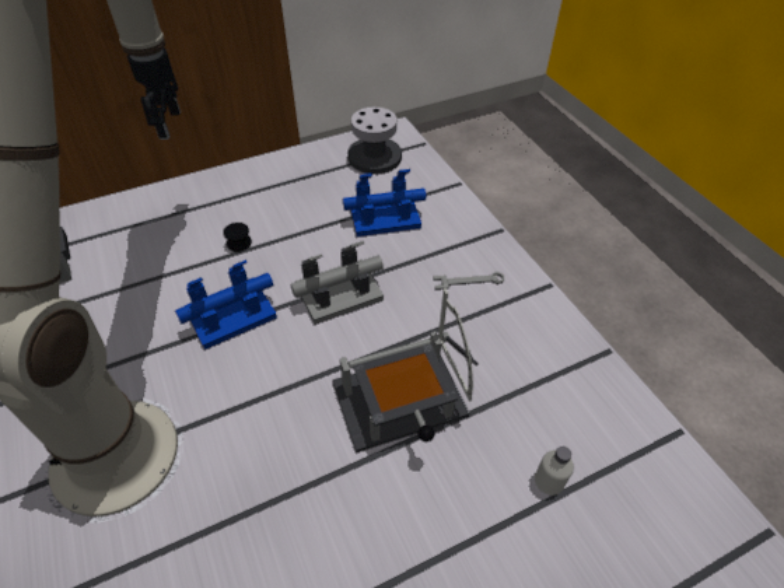

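Run:
```python
from h import *
im,d=load('top'); W=cloud('top',d); s=560/784
def at(u,v): return W[int(v*s),int(u*s)]
print('cr',at(318,340),at(335,310),'knob',at(502,328),'pane',at(455,325))
S,ds=load('side'); V=cloud('side',ds)
def near(c,r): 
    P=np.concatenate([W.reshape(-1,3),V.reshape(-1,3)]);P=P[np.isfinite(P).all(1)]
    return P[np.hypot(*(P[:,:2]-c).T)<r]
c=at(318,328)[:2]; 
for n,X in(('top',W),('side',V)):
    P=X.reshape(-1,3);P=P[np.isfinite(P).all(1)];P=P[np.hypot(*(P[:,:2]-c).T)<.13]
    B=P[(P[:,2]>.014)&(P[:,2]<.026)]
    print(n,'plate',len(B),cv2.minAreaRect(B[:,:2].astype(np.float32)))
    H=P[(P[:,2]>.062)&(P[:,2]<.076)]
    print('shaft',len(H),H[:,:2].mean(0),cv2.fitLine(H[:,:2].astype(np.float32),cv2.DIST_HUBER,0,.01,.01).ravel())
    T=P[P[:,2]>.1];print('high',len(T),T.mean(0) if len(T) else '',P[:,2].max()); np.save(f'T{n}.npy',T)
    G=X.reshape(-1,3);G=G[np.isfinite(G).all(1)];g=at(455,325)[:2];G=G[np.hypot(*(G[:,:2]-g).T)<.2]
    Q=G[(G[:,2]>.008)&(G[:,2]<.019)];print('gplate',len(Q),cv2.minAreaRect(Q[:,:2].astype(np.float32)))
    k=at(502,328)[:2];K=G[(np.hypot(*(G[:,:2]-k).T)<.022)&(G[:,2]>.06)];print('knob',len(K),K.mean(0),K.max(0),K.min(0))
    M=G[(G[:,2]>.088)&(G[:,2]<.097)];print('frame',len(M),cv2.minAreaRect(M[:,:2].astype(np.float32)))
a=cv2.resize(im[180:280,190:370],(720,400),interpolation=3);b=cv2.resize(S[165:330,190:370],(600,550),interpolation=3)
cv2.imwrite('pics/t1.png',a);cv2.imwrite('pics/s1.png',b)
```

```text
cr [0.4732028  0.17327883 0.07150913] [0.54378658 0.13831741 0.0135983 ] knob [ 0.4854094  -0.23829338  0.10110634] pane [ 0.49533895 -0.13706187  0.08700016]
top plate 812 ((0.4990813732147217, 0.16248086094856262), (0.15727630257606506, 0.1581031084060669), 89.0494155883789)
shaft 482 [0.49857715 0.17947182] [ 0.9998657  -0.01638643  0.49857715  0.17947182]
high 180 [0.49937438 0.18579039 0.12742295] 0.15044530035984177
gplate 1019 ((0.4868354797363281, -0.13264426589012146), (0.38968944549560547, 0.37907901406288147), 82.5311279296875)
knob 77 [ 0.48597015 -0.23551555  0.09692631] [ 0.49880976 -0.21774792  0.10823902] [ 0.47289434 -0.25201856  0.08340559]
frame 1650 ((0.5026512145996094, -0.1537865698337555), (0.1991269439458847, 0.20299503207206726), 83.24935913085938)
side plate 755 ((0.49990314245224, 0.17969922721385956), (0.12386973947286606, 0.16040253639221191), 89.55229949951172)
shaft 594 [0.4975347  0.18052346] [ 0.99989027 -0.01481431  0.4975347   0.18052347]
high 62 [0.49832421 0.17350902 0.13474573] 0.14381470169622404
gplate 1551 ((0.5003616809844971, -0.11634223908185959), (0.15683957934379578, 0.21969397366046906), 83.65579986572266)
knob 135 [ 0.48502999 -0.2399864   0.09529538] [ 0.49904281 -0.21720039  0.10237981] [ 0.47279576 -0.25329907  0.08303206]
frame 2840 ((0.5060401558876038, -0.1550513505935669), (0.1998368799686432, 0.20731334388256073), 83.72445678710938)
```

View pics/t1.png

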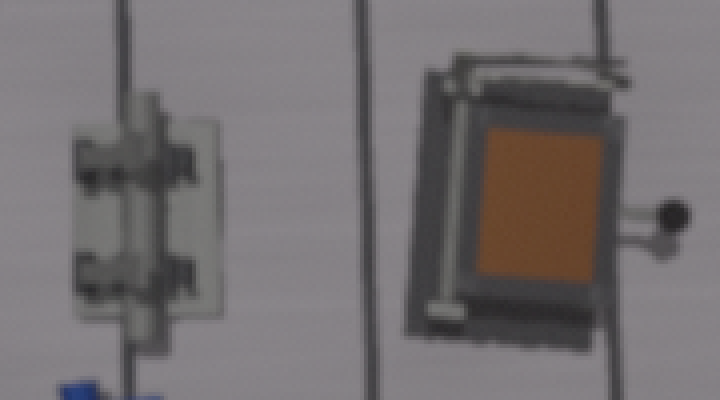

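View pics/s1.png

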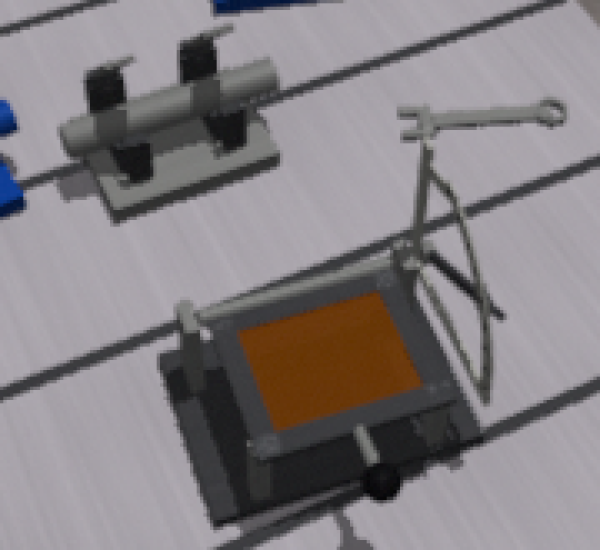

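```bash
cat >> h.py <<'E'
yg=-0.1105; ex=np.array([np.cos(yg),np.sin(yg),0]); ey=np.array([-np.sin(yg),np.cos(yg),0]); ez=np.array([0,0,1.])
KN=np.array([.4853,-.2387,.09]); HG=KN+.172*ey
def gp(a,r,x=0): return HG+x*ex+r*(-np.cos(a)*ey+np.sin(a)*ez)
yc=-0.0155; C=np.array([.498,.1800,0]); cx=np.array([np.cos(yc),np.sin(yc),0]); cy=np.array([-np.sin(yc),np.cos(yc),0])
def strap(x,phi,r=.076,o=.003): # phi pressed
    e=.85-phi; return C+x*cx+.047*cy+.076*ez+r*(-np.cos(e)*cy+np.sin(e)*ez)+o*(np.sin(e)*cy+np.cos(e)*ez)
E
python3 - <<'E'
from h import *
print('HG',HG)
print('pix side hinge', proj('side',gp(0,0,.108)),'top',proj('top',gp(0,0,.108)))
for a in np.arange(.5,1.11,.1): print(round(a,2),proj('side',gp(a,.138,.108)).round(1),proj('top',gp(a,.138,.108)).round(1))
for x in(-.045,.045):
    p=strap(x,0);print('tab',p,'side',((proj('side',p)-[190,165])*3.333).round(),'top',((proj('top',p)-[190,180])*4).round())
S,ds=load('side');V=cloud('side',ds)
# pointer points: dark pixels near plane x=.108
L=(V-HG)@np.stack([ex,-ey,ez],1)
m=(abs(L[...,0]-.108)<.012)&(L[...,1]>.03)&(L[...,1]<.15)&(L[...,2]>.02)&(L[...,2]<.2)
for v,u in zip(*np.nonzero(m)):
    l=L[v,u]; r=np.hypot(l[1],l[2])
    if S[v,u].mean()<75: print(u,v,S[v,u].mean().round(),l.round(3),round(r,3),round(np.arctan2(l[2],l[1]),3))
E
```

```text
HG [ 0.50426735 -0.06774901  0.09      ]
pix side hinge [[317.04278264 240.20246218]] top [[305.59305867 195.70030976]]
0.5 [[339.7 262.6]] [[346.5 196.1]]
0.6 [[339.  257.3]] [[344.6 195.4]]
0.7 [[338.  251.7]] [[342.3 194.7]]
0.8 [[336.8 245.9]] [[339.5 194. ]]
0.9 [[335.3 240.1]] [[336.4 193.3]]
1.0 [[333.6 234.3]] [[332.8 192.6]]
1.1 [[331.8 228.6]] [[329. 192.]]
tab [0.45299138 0.1797927  0.13507726] side [[110.  59.]] top [[131. 271.]]
tab [0.54298057 0.17839776 0.13507726] side [[209.  28.]] top [[131. 154.]]
323 221 68.0 [0.1   0.031 0.118] 0.122 1.31
324 221 61.0 [0.101 0.035 0.121] 0.126 1.293
323 222 71.0 [0.1   0.032 0.115] 0.119 1.298
324 222 39.0 [0.1   0.037 0.12 ] 0.125 1.275
324 223 57.0 [0.101 0.037 0.116] 0.122 1.266
325 223 60.0 [0.1   0.042 0.122] 0.129 1.241
325 224 70.0 [0.102 0.04  0.116] 0.123 1.239
326 225 70.0 [0.101 0.047 0.12 ] 0.129 1.201
326 226 74.0 [0.102 0.045 0.114] 0.123 1.195
326 228 72.0 [0.1   0.049 0.112] 0.123 1.158
326 229 66.0 [0.101 0.049 0.108] 0.118 1.146
327 229 60.0 [0.1   0.054 0.115] 0.127 1.128
326 230 61.0 [0.101 0.05  0.106] 0.118 
[... 3239 characters left out ...]
[0.1   0.113 0.065] 0.13 0.522
335 262 54.0 [0.102 0.111 0.058] 0.126 0.481
335 263 48.0 [0.1   0.115 0.059] 0.129 0.477
335 264 62.0 [0.1   0.115 0.055] 0.127 0.447
335 268 68.0 [0.102 0.116 0.039] 0.123 0.328
336 268 70.0 [0.101 0.122 0.048] 0.131 0.375
335 269 52.0 [0.101 0.118 0.039] 0.124 0.315
336 269 65.0 [0.1   0.123 0.045] 0.131 0.354
335 270 68.0 [0.1   0.121 0.039] 0.127 0.311
336 271 63.0 [0.1   0.124 0.039] 0.131 0.306
336 272 66.0 [0.1   0.125 0.036] 0.13 0.281
336 273 67.0 [0.101 0.126 0.032] 0.13 0.253
335 274 68.0 [0.101 0.122 0.022] 0.124 0.18
336 274 64.0 [0.1   0.127 0.031] 0.131 0.236
336 275 61.0 [0.102 0.126 0.024] 0.128 0.185
336 276 59.0 [0.101 0.128 0.022] 0.13 0.17
```

```bash
cat >> h.py <<'E'
from scipy.spatial.transform import Rotation as Ro
def down(yaw,tilt=0,axis=None):
    R=Ro.from_euler('xyz',[np.pi,0,yaw])
    return (Ro.from_rotvec(tilt*axis)*R) if axis is not None else R
def rel(targets):
    s=get_state(); p=np.array(s['tcp_pos']); R=Ro.from_euler('xyz',s['eef_rot'])
    T=[];A=[]
    for q,Q in targets:
        T.append((R.inv().apply(np.array(q)-p)/.3).round(3).tolist()); A.append(((R.inv()*Q).as_rotvec()/1.5).round(3).tolist())
    print('t',s['time'],'p',p.round(4),'rpy',s['eef_rot'].round(3),'q',s['qpos'].round(2),'F',s['contact_force'].round(1));print('travel',T);print('twist',A)
TIP=.173
E
python3 - <<'E'
from h import *
p=strap(-.045,0); rel([(p+[0,0,TIP+.025],down(yc+np.pi/2))])
E
```

```text
t 0.1 p [0.2884 0.5822 0.4038] rpy [-3.14  -0.     2.682] q [-0.85  0.5  -0.43  1.55  0.22  1.14 -0.21] F [ 0.2  0.5 -0.1]
travel [[-1.087, -0.958, 0.237]]
twist [[-0.001, 0.001, 0.751]]
```

>>> {"method": "drive_tool", "body": {"travel": [[-0.2,-0.19,0.04],[-0.4,-0.38,0.08],[-0.6,-0.57,0.12],[-0.8,-0.75,0.16],[-0.95,-0.88,0.2],[-0.95,-0.88,0.2],[-0.95,-0.88,0.2],[-0.95,-0.88,0.2],[-0.95,-0.88,0.2]], "twist": [[0,0,0.12],[0,0,0.24],[0,0,0.36],[0,0,0.48],[0,0,0.6],[0,0,0.72],[0,0,0.75],[0,0,0.75],[0,0,0.75]], "fingers": 0, "newtons": 40}}

```text
time: 1.23
tcp_pos: [0.4261, 0.2214, 0.3449]
eef_rot: [-3.142, -0.001, 1.561]
contact_force: [-0.5, 1.1, 0.9]
opening: -0.0001
gripper_force: 0.0
```

Run:
```python
from h import *
Q=down(yc+np.pi/2)
for x in (-.045,): rel([(strap(x,0)+[0,0,TIP+.015],Q)]+[(strap(x,f)+[0,0,TIP],Q) for f in np.arange(0,.81,.1)])
```

```text
t 1.225 p [0.4261 0.2214 0.3449] rpy [-3.142e+00 -1.000e-03  1.561e+00] q [-0.44  0.25 -0.11  2.03  0.03  0.86 -0.58] F [-0.5  1.1  0.9]
travel [[-0.138, 0.091, 0.073], [-0.138, 0.091, 0.123], [-0.157, 0.091, 0.139], [-0.174, 0.091, 0.158], [-0.189, 0.091, 0.179], [-0.202, 0.091, 0.2], [-0.213, 0.091, 0.223], [-0.221, 0.091, 0.247], [-0.227, 0.09, 0.272], [-0.231, 0.09, 0.297]]
twist [[-0.0, -0.001, 0.004], [-0.0, -0.001, 0.004], [-0.0, -0.001, 0.004], [-0.0, -0.001, 0.004], [-0.0, -0.001, 0.004], [-0.0, -0.001, 0.004], [-0.0, -0.001, 0.004], [-0.0, -0.001, 0.004], [-0.0, -0.001, 0.004], [-0.0, -0.001, 0.004]]
```

>>> {"method": "drive_tool", "body": {"travel": [[-0.138,0.091,0.04],[-0.138,0.091,0.073],[-0.138,0.091,0.073],[-0.138,0.091,0.11]], "twist": [[0,0,0],[0,0,0],[0,0,0],[0,0,0]]}}

```text
time: 1.72
tcp_pos: [0.4536, 0.1793, 0.3127]
eef_rot: [3.139, -0.001, 1.56]
contact_force: [0.5, -0.1, 4.2]
opening: 0.0
gripper_force: 1.6
```

Run:
```python
from h import *
Q=down(yc+np.pi/2)
for x in (-.045,): rel([(strap(x,f)+[0,0,TIP],Q) for f in np.arange(0,.81,.1)])
im,d=grab('side');cv2.imwrite('pics/s2.png',cv2.resize(im[100:280,150:370],(733,600),interpolation=3))
```

```text
t 1.725 p [0.4536 0.1793 0.3127] rpy [ 3.139e+00 -1.000e-03  1.560e+00] q [-0.36  0.31 -0.08  2.04  0.03  0.79 -0.47] F [ 0.5 -0.1  4.2]
travel [[0.002, -0.002, 0.015], [-0.017, -0.002, 0.032], [-0.034, -0.002, 0.051], [-0.05, -0.002, 0.071], [-0.063, -0.002, 0.093], [-0.073, -0.003, 0.116], [-0.082, -0.003, 0.14], [-0.088, -0.003, 0.164], [-0.092, -0.003, 0.189]]
twist [[0.002, -0.001, 0.003], [0.002, -0.001, 0.003], [0.002, -0.001, 0.003], [0.002, -0.001, 0.003], [0.002, -0.001, 0.003], [0.002, -0.001, 0.003], [0.002, -0.001, 0.003], [0.002, -0.001, 0.003], [0.002, -0.001, 0.003]]
```

View pics/s2.png

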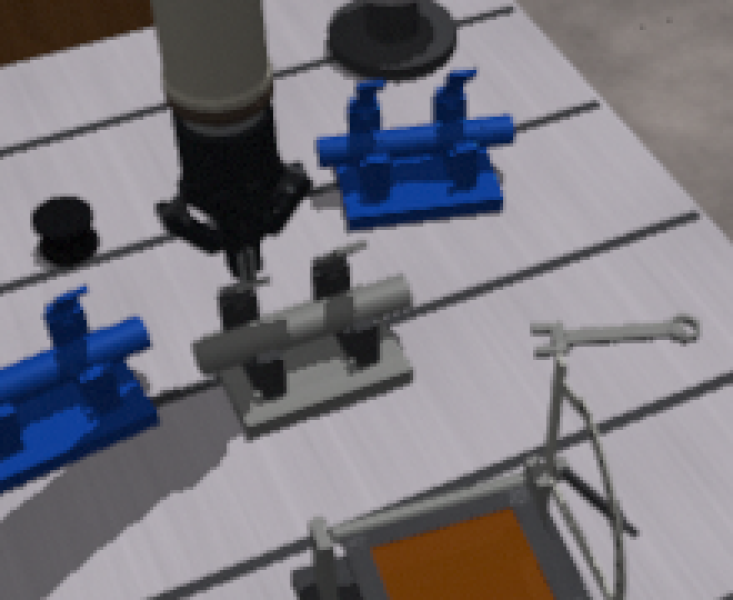

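>>> {"method": "drive_tool", "body": {"travel": [[-0.02,0,0.0],[-0.037,0,0.032],[-0.054,0,0.051],[-0.068,0,0.071],[-0.08,0,0.093],[-0.088,0,0.116],[-0.095,0,0.14],[-0.1,0,0.164],[-0.102,0,0.189],[-0.102,0,0.195]], "twist": [[0,0,0],[0,0,0],[0,0,0],[0,0,0],[0,0,0],[0,0,0],[0,0,0],[0,0,0],[0,0,0],[0,0,0]]}}

```text
time: 3.02
tcp_pos: [0.4527, 0.147, 0.2525]
eef_rot: [-3.141, 0.0, 1.557]
contact_force: [-0.7, -1.4, 2.3]
opening: -0.0001
gripper_force: 1.4
```

Run:
```python
from h import *
Q=down(yc+np.pi/2)
rel([(strap(-.045,.85)+[0,-.004,TIP-.001],Q),(strap(-.045,.85)+[0,-.004,TIP+.09],Q),(strap(.045,0)+[0,-.005,TIP+.03],Q)])
```

```text
t 3.025 p [0.4527 0.147  0.2525] rpy [-3.141  0.     1.557] q [-0.32  0.39 -0.06  2.1   0.04  0.65 -0.42] F [-0.7 -1.4  2.3]
travel [[0.002, -0.001, 0.005], [0.002, -0.001, -0.298], [0.092, 0.299, -0.286]]
twist [[-0.001, 0.0, 0.001], [-0.001, 0.0, 0.001], [-0.001, 0.0, 0.001]]
```

>>> {"method": "drive_tool", "body": {"travel": [[0,0,0.01],[0,0,0.015]], "twist": [[0,0,0],[0,0,0]]}}

```text
time: 3.28
tcp_pos: [0.453, 0.147, 0.2514]
eef_rot: [-3.141, 0.001, 1.557]
contact_force: [-12.5, -5.4, 42.7]
opening: 0.0004
gripper_force: 21.4
```

>>> {"method": "drive_tool", "body": {"travel": [[0,0,-0.15],[0,0,-0.3],[0.09,0.15,-0.3],[0.09,0.297,-0.3],[0.09,0.297,-0.28],[0.09,0.297,-0.28]], "twist": [[0,0,0],[0,0,0],[0,0,0],[0,0,0],[0,0,0],[0,0,0]]}}

```text
time: 4.03
tcp_pos: [0.5415, 0.1727, 0.3316]
eef_rot: [-3.139, 0.001, 1.557]
contact_force: [-0.1, -0.5, -0.1]
opening: -0.0003
gripper_force: 0.0
```

Run:
```python
from h import *
Q=down(yc+np.pi/2)
rel([(strap(.045,f)+[0,-.004,TIP+(f==0)*.006],Q) for f in [0,.1,.2,.3,.4,.5,.6,.7,.8,.84]])
im,d=grab('side');cv2.imwrite('pics/s3.png',cv2.resize(im[100:280,150:370],(733,600),interpolation=3))
```

```text
t 4.025 p [0.5415 0.1727 0.3316] rpy [-3.139e+00  1.000e-03  1.557e+00] q [-0.31  0.41 -0.06  1.84  0.03  0.9  -0.39] F [-0.1 -0.5 -0.1]
travel [[0.006, 0.005, 0.058], [-0.013, 0.005, 0.095], [-0.03, 0.005, 0.114], [-0.045, 0.005, 0.134], [-0.058, 0.005, 0.156], [-0.069, 0.005, 0.179], [-0.077, 0.005, 0.203], [-0.083, 0.005, 0.228], [-0.087, 0.005, 0.253], [-0.088, 0.005, 0.263]]
twist [[-0.002, 0.001, 0.001], [-0.002, 0.001, 0.001], [-0.002, 0.001, 0.001], [-0.002, 0.001, 0.001], [-0.002, 0.001, 0.001], [-0.002, 0.001, 0.001], [-0.002, 0.001, 0.001], [-0.002, 0.001, 0.001], [-0.002, 0.001, 0.001], [-0.002, 0.001, 0.001]]
```

View pics/s3.png

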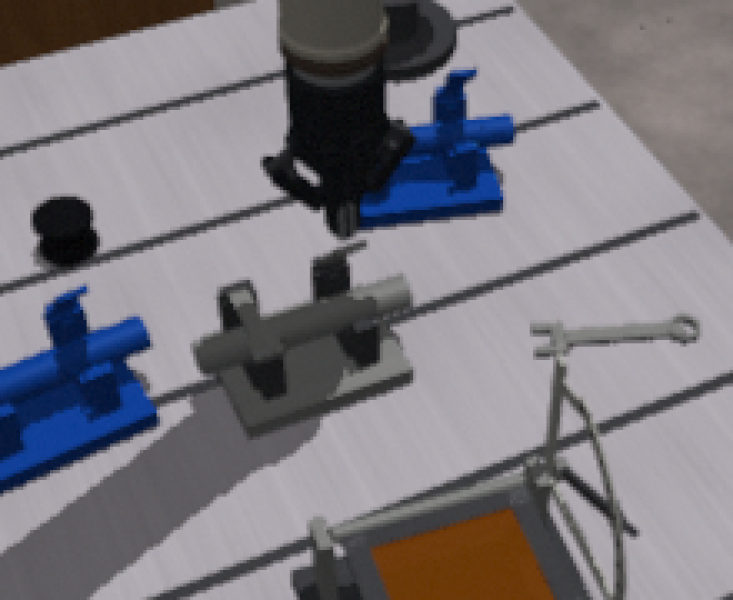

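Strap0 now lies level across the shaft (about pixel 255,330 in the crop). The tip is above strap1's tab (345,245). The same press comes next, with no extra push at the end.

>>> {"method": "drive_tool", "body": {"travel": [[0.0,0.005,0.058],[-0.013,0.005,0.095],[-0.03,0.005,0.114],[-0.045,0.005,0.134],[-0.058,0.005,0.156],[-0.069,0.005,0.179],[-0.077,0.005,0.203],[-0.083,0.005,0.228],[-0.087,0.005,0.253],[-0.088,0.005,0.259]], "twist": [[0,0,0],[0,0,0],[0,0,0],[0,0,0],[0,0,0],[0,0,0],[0,0,0],[0,0,0],[0,0,0],[0,0,0]]}}

```text
time: 5.32
tcp_pos: [0.5433, 0.1464, 0.2542]
eef_rot: [-3.14, 0.0, 1.557]
contact_force: [-0.3, 0.3, 0.1]
opening: -0.0
gripper_force: 0.0
```

>>> {"method": "drive_tool", "body": {"travel": [[0,0,-0.15],[0,0,-0.35],[-0.2,0,-0.4],[-0.4,0,-0.4],[-0.6,0,-0.4],[-0.8,0,-0.4],[-0.9,0,-0.4],[-0.9,0,-0.4]], "twist": [[0,0,0],[0,0,0],[0,0,0],[0,0,0],[0,0,0],[0,0,0],[0,0,0],[0,0,0]], "fingers": 60}}

```text
time: 6.32
tcp_pos: [0.5393, -0.127, 0.3752]
eef_rot: [3.141, 0.001, 1.551]
contact_force: [0.1, 0.0, 0.2]
opening: 0.0598
gripper_force: 0.0
```

Run:
```python
from h import *
im,d=grab('side');cv2.imwrite('pics/s4.png',cv2.resize(im[100:310,150:400],(714,600),interpolation=3))
W=cloud('side',d);P=W.reshape(-1,3);P=P[np.isfinite(P).all(1)]-C
L=np.stack([P@cx,P@cy,P[:,2]],1)
for x in(-.045,.045):
    m=(abs(L[:,0]-x)<.007)&(L[:,1]<-.005)&(L[:,1]>-.045)&(L[:,2]>.06);print(x,m.sum(),np.median(L[m],0),L[m,2].max())
Q=down(yg+np.pi/2)
off=.1547
rel([(KN+[0,0,off+.08],Q),(KN+[0,0,off-.002],Q)])
```

```text
-0.045 61 [-0.04447011 -0.02800457  0.07537994] 0.08016282358917232
0.045 64 [ 0.04543427 -0.02996555  0.07548198] 0.08011574930726718
t 6.375 p [ 0.5397 -0.1246  0.3751] rpy [ 3.141 -0.     1.554] q [ 0.12  0.33  0.07  1.84 -0.03  0.97  0.18] F [ 0.5  0.2 -0.2]
travel [[-0.383, -0.175, 0.168], [-0.383, -0.175, 0.441]]
twist [[0.0, -0.0, 0.063], [0.0, -0.0, 0.063]]
```

View pics/s4.png

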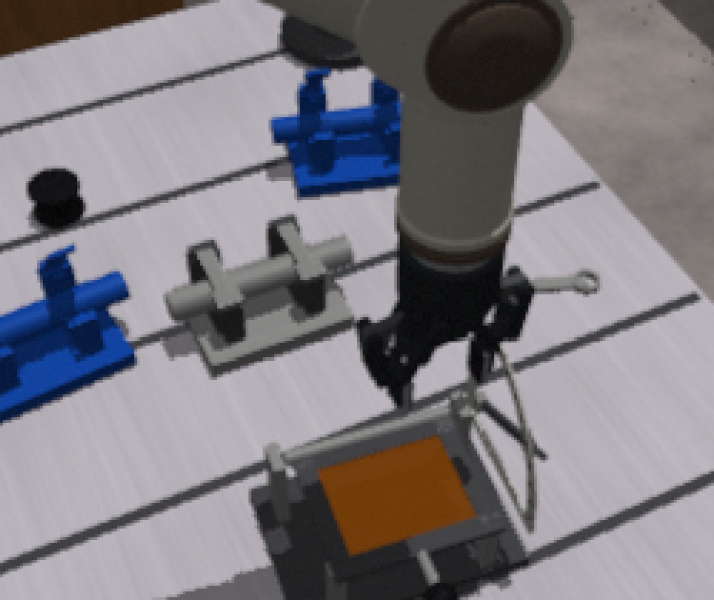

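>>> {"method": "drive_tool", "body": {"travel": [[-0.19,-0.09,0.08],[-0.383,-0.175,0.168],[-0.383,-0.175,0.168],[-0.383,-0.175,0.3],[-0.383,-0.175,0.4],[-0.383,-0.175,0.451],[-0.383,-0.175,0.451],[-0.383,-0.175,0.451]], "twist": [[0,0,0.03],[0,0,0.063],[0,0,0.063],[0,0,0.063],[0,0,0.063],[0,0,0.063],[0,0,0.063],[0,0,0.063]]}}

```text
time: 7.38
tcp_pos: [0.4866, -0.2375, 0.2408]
eef_rot: [3.14, 0.0, 1.463]
contact_force: [0.6, -1.3, -0.3]
opening: 0.0598
gripper_force: 0.0
```

Run:
```python
from h import *
rel([(KN+[0,0,.1547-.005],down(yg+np.pi/2))])
im,d=grab('side');cv2.imwrite('pics/s5.png',cv2.resize(im[200:350,230:400],(680,600),interpolation=3))
```

```text
t 7.375 p [ 0.4866 -0.2375  0.2408] rpy [3.14  0.    1.463] q [ 0.31  0.5   0.11  1.96 -0.09  0.68  0.37] F [ 0.6 -1.3 -0.3]
travel [[-0.005, -0.004, 0.004]]
twist [[0.001, 0.0, 0.002]]
```

View pics/s5.png

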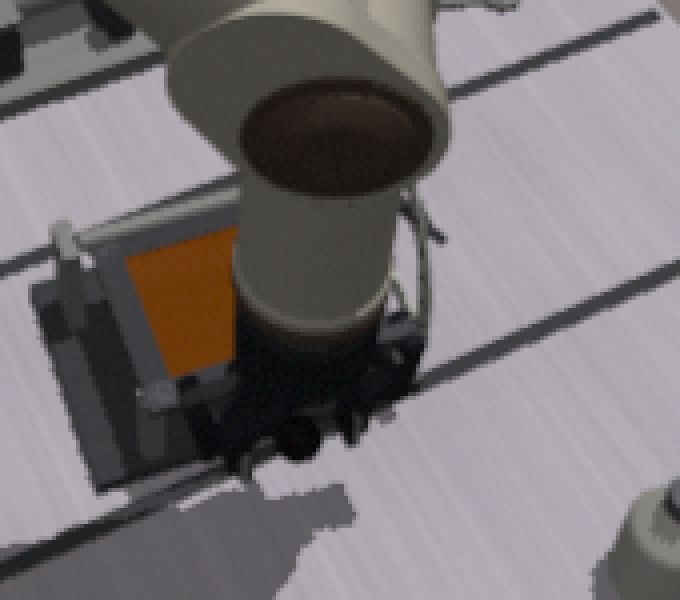

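The knob (297,438) sits between the open fingers, so I'll close on it.

>>> {"method": "drive_tool", "body": {"travel": [[-0.005,-0.004,0.004],[-0.005,-0.004,0.004],[-0.005,-0.004,0.004],[-0.005,-0.004,0.004],[-0.005,-0.004,0.004],[-0.005,-0.004,0.004],[-0.005,-0.004,0.004],[-0.005,-0.004,0.004]], "twist": [[0,0,0],[0,0,0],[0,0,0],[0,0,0],[0,0,0],[0,0,0],[0,0,0],[0,0,0]], "fingers": 0, "newtons": 50}}

```text
time: 8.43
tcp_pos: [0.4866, -0.2396, 0.24]
eef_rot: [3.135, 0.002, 1.463]
contact_force: [4.9, -1.3, -0.2]
opening: 0.0256
gripper_force: 49.0
```

```bash
cat >> h.py <<'E'
def swing(angles,p0,R0,a0=0):
    out=[]
    for a in angles:
        T=Ro.from_rotvec(-(a-a0)*ex); out.append((HG+T.apply(p0-HG),T*R0))
    return out
E
python3 - <<'E'
from h import *
s=get_state();p0=np.array(s['tcp_pos']);R0=Ro.from_euler('xyz',s['eef_rot']);np.savez('g0.npz',p=p0,r=s['eef_rot'])
rel(swing([.02,.07,.13,.2,.27,.34,.4,.45,.48,.5],p0,R0))
E
```

```text
t 8.425 p [ 0.4866 -0.2396  0.24  ] rpy [3.135e+00 2.000e-03 1.463e+00] q [ 0.32  0.5   0.11  1.96 -0.09  0.68  0.38] F [ 4.9 -1.3 -0.2]
travel [[0.01, 0.0, -0.011], [0.036, 0.0, -0.039], [0.07, 0.001, -0.071], [0.111, 0.001, -0.105], [0.154, 0.001, -0.136], [0.199, 0.002, -0.164], [0.24, 0.002, -0.185], [0.274, 0.002, -0.201], [0.296, 0.002, -0.21], [0.31, 0.002, -0.215]]
twist [[0.0, -0.013, -0.0], [0.0, -0.047, -0.0], [0.0, -0.087, -0.001], [0.0, -0.133, -0.001], [0.0, -0.18, -0.001], [0.001, -0.227, -0.002], [0.001, -0.267, -0.002], [0.001, -0.3, -0.002], [0.001, -0.32, -0.002], [0.001, -0.333, -0.002]]
```

>>> {"method": "drive_tool", "body": {"travel": [[0.01,0,-0.011],[0.036,0,-0.039],[0.07,0.001,-0.071],[0.111,0.001,-0.105],[0.154,0.001,-0.136],[0.199,0.002,-0.164],[0.24,0.002,-0.185],[0.274,0.002,-0.201],[0.296,0.002,-0.21],[0.31,0.002,-0.215]], "twist": [[0,-0.013,0],[0,-0.047,0],[0,-0.087,-0.001],[0,-0.133,-0.001],[0,-0.18,-0.001],[0.001,-0.227,-0.002],[0.001,-0.267,-0.002],[0.001,-0.3,-0.002],[0.001,-0.32,-0.002],[0.001,-0.333,-0.002]]}}

```text
time: 9.68
tcp_pos: [0.497, -0.1471, 0.3047]
eef_rot: [3.138, 0.501, 1.465]
contact_force: [5.0, -2.8, -0.3]
opening: 0.0256
gripper_force: 49.4
```

```bash
cat > m.py <<'E'
from h import *
import sys
for n in('side','top'):
    im,d=grab(n);V=cloud(n,d);L=(V-HG)@np.stack([ex,-ey,ez],1)
    r=np.hypot(L[...,1],L[...,2]);a=np.arctan2(L[...,2],L[...,1])
    m=(abs(L[...,0])<.075)&(r>.06)&(r<.128)&(a>.2)&(a<1.2)
    x=L[m]
    if len(x)>30:
        w=np.ones(len(x),bool)
        for _ in range(5):
            k,b=np.polyfit(x[w,1],x[w,2],1);e=x[:,2]-k*x[:,1]-b;w=abs(e)<max(.004,1.5*np.median(abs(e)))
        print(n,'guard plane angle',np.arctan(k),'b',b,'n',w.sum(),len(x),'med a',np.median(a[m]))
    p=(abs(L[...,0]-.1085)<.006)&(r>.08)&(r<.142)&(a>.3)&(a<1.2)&(im.mean(2)<60)
    if p.sum(): print(n,'pointer',p.sum(),np.median(a[p]),np.percentile(a[p],[10,90]))
    cv2.imwrite(f'pics/{n}_{sys.argv[1]}.png',cv2.resize(im[170:320,250:400] if n=='side' else im[170:270,270:390],(600,600) if n=='side' else (720,600),interpolation=3))
s=get_state();p=s['tcp_pos'];z=np.load('g0.npz')
f=lambda q:np.arctan2((q-HG)@ez,-(q-HG)@ey)
print('tcp angle moved',f(p)-f(z['p']),s['eef_rot'],s['contact_force'],s['opening'],s['gripper_force'])
R=Ro.from_euler('xyz',s['eef_rot']);k=p+R.apply([0,0,.15]);print('knob r,a from tool',np.linalg.norm((k-HG)-((k-HG)@ex)*ex),f(k))
E
python3 m.py a
```

```text
side guard plane angle 0.5085167393209705 b -0.000450526871919917 n 375 387 med a 0.5048346757821662
side pointer 16 0.561816647675607 [0.54881175 0.58832619]
top guard plane angle 0.4914975205601183 b 0.003377889579068013 n 255 362 med a 0.5216592829360278
tcp angle moved 0.5005330481123978 [3.13785883 0.50080307 1.46533848] [ 4.89872325 -4.08502934 -0.09864547] 0.025800603909728603 49.4603830575943
knob r,a from tool 0.1729121922531749 0.5009832078036055
```

View pics/side_a.png

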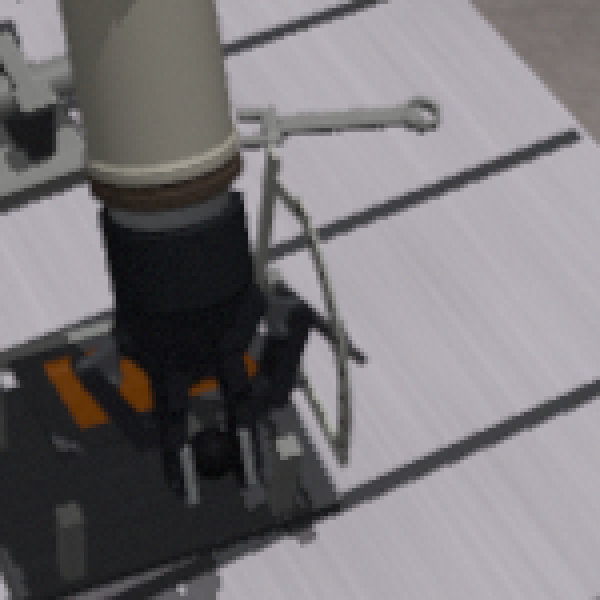

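```bash
cat > p.py <<'E'
from h import *
# fresh side image has not moved camera; use current side frame (pointer visible part) 
im,d=grab_frame('side');g=im.mean(2)
V=cloud('side',d);L=(V-HG)@np.stack([ex,-ey,ez],1)
# dark-weighted centroid per column
rows=[]
for u in range(326,342):
    pv=np.interp(u,[317.04,339.4],[240.2,260])
    vs=np.arange(int(pv)-4,int(pv)+6); col=g[vs,u]
    rows.append((u,round(pv,1),col.round().astype(int).tolist()))
for r in rows: print(*r)
m=(abs(L[...,0])<.073)&(L[...,1]>.02)&(L[...,1]<.126)&(L[...,2]>.02)
x=L[m]
A=np.c_[x[:,1],np.ones(len(x))]
E
python3 p.py
```

```text
326 248.1 [162, 108, 38, 25, 21, 21, 22, 23, 23, 20]
327 249.0 [157, 105, 31, 21, 21, 22, 35, 79, 125, 150]
328 249.9 [176, 151, 86, 40, 30, 26, 41, 109, 167, 173]
329 250.8 [173, 145, 88, 48, 33, 31, 75, 140, 174, 174]
330 251.7 [173, 141, 72, 48, 32, 32, 85, 148, 177, 172]
331 252.6 [141, 120, 71, 46, 29, 44, 93, 148, 177, 176]
332 253.4 [97, 72, 55, 44, 40, 45, 92, 133, 149, 177]
333 254.3 [71, 66, 64, 62, 44, 52, 80, 91, 124, 142]
334 255.2 [104, 95, 89, 68, 52, 63, 67, 75, 92, 97]
335 256.1 [95, 101, 97, 99, 99, 93, 91, 86, 77, 67]
336 257.0 [147, 107, 82, 87, 85, 81, 83, 89, 108, 113]
337 257.9 [163, 143, 99, 63, 59, 59, 109, 161, 162, 157]
338 258.8 [177, 165, 136, 73, 52, 80, 140, 177, 176, 175]
339 259.6 [181, 169, 117, 57, 50, 89, 151, 177, 177, 175]
340 260.0 [178, 161, 113, 51, 75, 137, 178, 176, 177, 176]
341 260.0 [178, 176, 159, 118, 123, 167, 178, 177, 177, 177]
```

View pics/top_a.png

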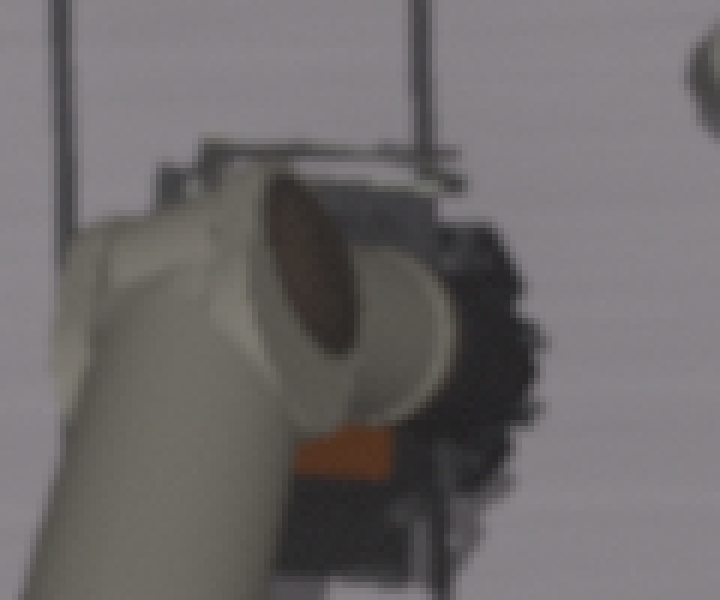

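Run:
```python
from h import *
c=camera_model('side');R=cv2.Rodrigues(np.array(c['rvec'],float))[0];t=np.array(c['tvec'],float).ravel();o=-R.T@t
pts=np.array([[328,249.3],[329,250.1],[330,250.9],[331,251.75],[338,258],[339,258.7],[340,259.3]])
B=np.stack([ex,-ey,ez],1)
for xx in(.105,.108,.111):
    l=[]
    for u,v in pts:
        r=R.T@np.array([(u-c['cx'])/c['fx'],(v-c['cy'])/c['fy'],1]);ro=r@B;oo=(o-HG)@B
        l.append((oo+ro*(xx-oo[0])/ro[0])[1:])
    l=np.array(l);k,b=np.polyfit(l[:,0],l[:,1],1);print(xx,l[-1],np.arctan(k),b,np.arctan2(l[:,1],l[:,0]).round(3))
im,d=load('side');V=cloud('side',d);L=(V-HG)@B
for n,m in(('table',(L[...,1]>.19)&(L[...,1]<.3)&(abs(L[...,2]+.09)<.008)&(abs(L[...,0])<.2)),('table+x',(L[...,0]>.14)&(L[...,0]<.25)&(abs(L[...,2]+.09)<.008)&(abs(L[...,1])<.15)),('rail',(abs(L[...,1])<.012)&(L[...,2]>-.005)&(L[...,2]<.02)&(abs(L[...,0])<.07)),('plate',(L[...,2]<-.07)&(L[...,2]>-.082)&(abs(L[...,0])<.1))):
    print(n,m.sum(),np.median(L[m],0),np.percentile(L[m],[5,95],axis=0).round(4).tolist())
z=np.load('g0.npz')
rel(swing([.525,.55,.563],z['p'],Ro.from_euler('xyz',z['r'])))
```

```text
0.105 [0.12401022 0.08505635] 0.5637084405967591 0.005981750980287503 [0.624 0.622 0.62  0.616 0.596 0.598 0.601]
0.108 [0.11967677 0.07759943] 0.5637084405967562 0.0012575211809533234 [0.576 0.577 0.578 0.577 0.567 0.57  0.575]
0.111 [0.11534332 0.07014252] 0.5637084405967562 -0.0034667086183813134 [0.516 0.522 0.528 0.531 0.535 0.54  0.546]
table 7506 [-0.01956938  0.24643034 -0.09239879] [[-0.1829, 0.1958, -0.0951], [0.1648, 0.2948, -0.0896]]
table+x 2923 [ 0.20151067  0.03380437 -0.09226074] [[0.1485, -0.1266, -0.0952], [0.245, 0.1398, -0.0893]]
rail 113 [-0.03660605  0.00319296  0.00456784] [[-0.0661, -0.0035, 0.0013], [-0.0091, 0.0113, 0.0075]]
plate 2751 [-0.0288578   0.05705569 -0.07764982] [[-0.095, -0.2571, -0.081], [0.0811, 0.1222, -0.0715]]
t 9.825 p [ 0.497  -0.1472  0.3046] rpy [3.138 0.5   1.465] q [-0.3   0.41  0.44  2.03  0.47  0.79 -0.34] F [ 4.7 -3.2  0.3]
travel [[0.013, -0.0, -0.014], [0.026, -0.0, -0.028], [0.033, 0.0, -0.035]]
twist [[-0.0, -0.017, 0.001], [-0.0, -0.034, 0.001], [-0.0, -0.043, 0.001]]
```

>>> {"method": "drive_tool", "body": {"travel": [[0.013,0,-0.014],[0.026,0,-0.028],[0.036,0,-0.038],[0.036,0,-0.038],[0.036,0,-0.038],[0.036,0,-0.038]], "twist": [[0,-0.017,0.001],[0,-0.034,0.001],[0,-0.046,0.001],[0,-0.046,0.001],[0,-0.046,0.001],[0,-0.046,0.001]]}}

```text
time: 10.58
tcp_pos: [0.4986, -0.1325, 0.3094]
eef_rot: [3.137, 0.569, 1.463]
contact_force: [6.6, -3.4, 1.0]
opening: 0.0258
gripper_force: 49.5
```

```bash
python3 m.py b
python3 - <<'E'
from h import *
im,d=load('side');V=cloud('side',d);L=(V-HG)@np.stack([ex,-ey,ez],1);L[...,2]+=.0023
# side-by-side: upper-surface points of guard frame vs pointer
for n,m in(('pane/frame',(abs(L[...,0])<.077)),('ptr',(abs(L[...,0]-.1085)<.004)&(im.mean(2)<55))):
    r=np.hypot(L[...,1],L[...,2]);a=np.arctan2(L[...,2],L[...,1]);q=m&(r>.045)&(r<.128)&(a>.4)&(a<.75)
    x=L[q];k,b=np.polyfit(x[:,1],x[:,2],1);print(n,q.sum(),'slope ang',np.arctan(k),'b',b,'med',np.median(a[q]))
E
```

```text
side guard plane angle 0.5746393758113836 b -0.0005131021199968467 n 365 379 med a 0.5695241997840024
side pointer 16 0.5627027300762225 [0.54549058 0.58646471]
top guard plane angle 0.5478357600326792 b 0.004179950985880454 n 261 382 med a 0.586745495655848
tcp angle moved 0.5676548117549597 [3.13675716 0.56867956 1.46280898] [ 5.02583094 -2.86979335  1.30942517] 0.025698822462394307 49.50032830238342
knob r,a from tool 0.17291228396221858 0.5675300728461907
pane/frame 436 slope ang 0.5719190732815319 b 0.002047573485884384 med 0.5912783643639459
ptr 22 slope ang 0.5377392637847183 b 0.005327036047628011 med 0.6004266063362353
```

```bash
python3 -c "
from plant import *
print(abs(get_state()['joint_vel']).max());print(finish_job())"
```

```text
0.0017259600200210197
the job is handed in; nothing more can be done
None
```

I pressed both straps shut, swung the guard up to about 0.57 rad and handed the job in at about 10.7 s, still gripping the knob; the pointer measured 0.55–0.58 rad and did not move, and one brief press on strap0 read 43 N at the wrist, made by the fingertips rather than the gripper's body.

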